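Shut and latch the tool case

TASK

Shut the lid of the green tool case, hook the latch's wire loop over the keeper on the lid, then press the red lever down flat so that the latch snaps over centre and holds. Leave the tools lying round the case where they are.

Things in the scene. Friction and masses are not known exactly. Their poses are not given: they have to be found in the camera images.
- case: Green steel tool case, 300 x 140 mm, 55 mm high, fixed on the bench. Origin on the bench under the lever pivot; x runs from the latch to the lid hinge, y across, z up. It spans x = -115 (latch end) to 185 mm (hinge end): fixed deck with the latch to x = 55, then the hinged lid. All parts turn about axes parallel to y and are centred on y = 0.
- case_lid (a joint): Lid angle, rad: 0 = shut (stop; top flush with the deck, 55 mm up), growing as its free edge rises; starts at 0.6 to 1.0. A 6 mm plate, 130 mm from hinge to free edge, 140 mm wide. The stiff hinge (0.16 N m friction) leaves it where it is put: push it all the way shut.
- lid_hinge (a point): Middle of the lid's hinge axis: x = 185, y = 0, z = 52 mm in the case's frame (fixed; mid-thickness of the lid plate).
- lid_push (a point): Bare spot on the lid's outer face, 50 mm from the hinge axis, good for pushing it shut; moves with the lid. The bare face runs from the hinge to the keeper's block, which begins 70 mm from the hinge axis.
- keeper_seat (a point): On the lid: the seated cross bar's centre; x = 85, z = 83 mm in the case's frame with the lid shut (axes then the case's). Steel keeper, 22 mm wide: stem 4 mm from here toward the latch; flat block, its top 5.5 mm below here, running 30 mm toward the hinge. Set the bar on the block behind the lip, 9 to 25 mm past here toward the hinge; closing the lever draws it under the lip to the stem.
- keeper_lip (a point): Top of the free end of the keeper's lip, which overhangs toward the hinge: 5 mm from keeper_seat toward the hinge and 11 mm above it; the lip is 5 mm thick. The 8 mm cross bar must pass over it and come down behind it (bar centre at least 4 mm past it toward the hinge).
- latch_lever (a joint): Lever angle, rad: 0 = flat (stop), lying along the deck, pointing away from the lid; grows as it swings up and over toward the lid; pi/2 upright; upper stop 2.3; starts at 0.9 to 1.25. Stays where left (0.05 N m friction). Once hooked, the loop's pull begins as the lever nears flat and reaches about 20 N; near flat it snaps over centre and stays. Takes only about 2 to 4 N at the red grip.
- lever_pivot (a point): Middle of the lever's axis on the bracket: x = 0, y = 0, z = 77 mm in the case's frame (fixed), 22 mm above the deck.
- lever_grip (a point): Middle of the pressing face of the lever's red grip: 66 mm along the lever from its axis and 7.5 mm off that line, on the side that is on top when flat and looks toward the lid when upright. The grip is 26 mm wide, 9 mm thick and spans 48 to 84 mm from the axis.
- loop_pin (a point): Middle of the pin in the lever on which the loop turns, 22 mm from the lever axis. In the case's x-z plane it lies from that axis at 196 degrees minus the lever angle (counted from +x toward up).
- latch_loop (a joint): Angle of the loop on the lever, rad; grows as the cross bar swings up and back, away from the lid; starts thrown back at 2.25 to 2.65, keeps its place when let go there (0.025 N m friction). Pin to cross bar points at 6.5 degrees minus lever angle plus this (from +x toward up). A U of 7 mm rod, arms 38 mm apart on centres, 103 mm from pin to bar; stretches up to 9 mm on a spring, 5 N per mm.
- cross_bar (a point): Middle of the loop's cross bar: an 8 mm round bar parallel to the case's y that rolls freely in the loop's arms; its black rubber end caps (12 mm in diameter) stand out past the arms, 58 mm over all. Pinch it from above across the caps and carry it: lever and loop turn and follow, 81 to 125 mm from the lever axis. Starts about 0.16 to 0.2 m above the bench.
- worn_screwdriver: Loose worn screwdriver, 226 mm, wooden handle with a blue collar, beside the case; origin under its middle. Leave it alone.
- steel_chisel: Loose grey cold chisel, 150 mm, lying beyond the latch end of the case; origin under its middle. Leave it alone.
- rusty_bar: Loose flat rusty bar, 196 x 14 x 12 mm, beside the case next to the screwdriver; origin under its middle. Leave it alone.

How it is judged:
By the outcome, as a careful person would: the job done as asked, in the order asked, and still so for the second after the job is handed in, with the robot touching nothing.
It also fails if it takes over 61 s, if anything falls off the work surface, if the arm or the gripper's body presses on something with over 40 N, if the wrist force passes 120 N, or if a joint passes its speed limit or range.

ROBOT

A 7-joint arm with a two-finger parallel gripper is mounted at the origin on the work surface; the furniture and walls round the work are solid. World frame = base frame: x ahead of the robot, y to its left, z up, the work surface at z = 0. Lengths are in m, angles in rad, forces in N, time in s.
With the tool pointing down it reaches from about 0.425 to 0.925 m from the base axis. Payload 6.8 kg.
Tool frame: the origin (TCP) lies at the very end of the fingers, on their centre line; the grasp point (between the pads) lies 19 mm behind it; z points along the fingers, y is the line along which they close (so a half turn about z gives the same grasp; the last joint's range is limited). The gripper opens to 85 mm and grips with 20 to 120 N. Pads are 22 mm wide; open, the fingers measure 114 mm over their backs; the gripper's body (76 mm by 85 mm) begins 54 mm behind the grasp point. The pads swing forward as they close: fully open they stand 13 mm farther back than shut.
Start: joints at [1.142, 0.477, 0.022, 1.555, -0.011, 1.109, -0.083], TCP at [0.213, -0.641, 0.206] pointing down, gripper open.
Joint ranges: [-2.96, 2.96], [-0.34, 2.1], [-1.41, 1.46], [0.24, 2.44], [-1.37, 4.51], [0.17, 1.92], [-2.96, 2.96]. Speed limits (rad/s): [2.39, 2.39, 3.14, 3.14, 3.14, 3.14, 3.14].

INTERFACE

Orientations are given as a rotation vector (axis times angle).
In Python, from bench import get_obs, viewer, r gives the robot as it stands. The module is installed in compiled form; this text tells all that it offers.
- The arm moves only by the tool play_rows, never from a script. Its argument "commands" is a list that holds one entry, the list of rows, each a list of 5 numbers: the gripper's target within -1 to 1 (shut at 1, half-way at 0, fully open at -1), then the shift along the tool's x, y, z scaled (see below), then the turn about the tool's z scaled (see below). A call has 1 to 12 rows; each row is the pose to reach, as a shift and turn from the pose commanded when the call began, along the tool's axes at that moment; what a row does not reach only later rows make up. The controller multiplies each number of a shift by 0.2 m and each number of a turn by pi/2 rad. A row lasts 1/12 s, in which the tool goes at most 41.7 mm and 7.16 degrees, less where a joint would pass 70% of its speed; a pose out of reach is approached as far as the arm can. A call with a number of a shift or a turn outside -1 to 1 is refused whole. A call with a gripper value outside its range is refused whole. The fingers move at their own pace and stop on an object; "grip_force" is the grip in N (left out, the last holds). Time passes only in rows, so rows that repeat a pose let the fingers close. It gives the time, the measured TCP pose, the force, the opening and the grip force at its end, in the units of the state.
- get_obs(): the state, without advancing time (a new reading comes with each control period).
- viewer.grab_frame(name): name is "scene" or "top" or "wrist"; returns a dict with "pixels" (480x640x3 uint8, red, green, blue), "fovy" (degrees; the focal length in pixels is half the picture's height over the tangent of half this angle, whatever the lens; pixels are square), "cx", "cy" (the principal point, pixels), "world_to_cam" (4x4, takes a point from world to camera coordinates); the wrist camera has in their place "hand_eye" (4x4, takes a point from camera to tool coordinates, whose origin is the TCP and whose axes are the flange's). Camera axes: x right, y up, looking along -z (the intrinsics and any distortion apply to the point x, -y, -z); pixel columns grow to the right and rows downward; lengths in m; the calibration is good to about 2 mm. A picture is of the moment at which its call begins: read the wrist's pose just before it. There is no depth.
- r.hand_in(): hands the job in; it is judged then, once.
Trained networks look in a picture, given as the dict that the camera call returned (one of the last four; its "shot" number tells which), for a name from the list of things; names that differ only in an ending like _2 or _b are one class to them, and where a whole thing is asked for, a point or a joint stands for the part that bears it (a point fixed in the world has none). Each returns a list of dicts, best first, with "score" (0 to 1); they miss things now and then, are a little off and sometimes report something else, mostly with a low value. They report only what shows in the picture. A call takes as long as a camera call.
- viewer.trace(picture, thing): "pixels" (480x640 bool, what is visible of it) and "rect" ([left, top, right, bottom] in pixels, round what is visible of it).
The state is a dict: "clock": time; "joints": joint angles; "qvel": joint speeds; "tau": joint torques, N m; "tcp_pos": TCP position; "orientation": TCP orientation; "contact_force": force on the tool from outside, world axes, zero at the start; "moment": the same for the moment, N m; "grip_width": finger opening in m; "gripper_force": force on a finger pad.
Only numpy, scipy, OpenCV 4.12 (cv2) and the standard library are available. Lean on these libraries where they do the work, as an engineer would, in place of code of your own. Each camera call takes 0.05 s, during which the arm holds its last target. There are 200 camera calls.

## Working session

There is one attempt and no reset: what is moved stays moved. The work goes in short steps, Python scripts to look and compute and a tool call to move; the robot and the scene stay as the last step left them, time stands still between calls to the robot, and variables do not carry over. Pictures are saved under pics/ and viewed, at most 10 in all, crops included, and the job is handed in when it is done.

Besides the shell and the picture viewer there is one more tool, called after ">>>" by a JSON object that holds its "name" and its "arguments", one argument or row to a line. play_rows: Moves the arm, as the interface text tells. Shifts and turns lie within -1 to 1; 1 stands for 0.2 m of shift or pi/2 rad of turn. Its arguments: {"type":"object","properties":{"commands":{"type":"array","items":{"type":"array","items":{"type":"array","items":{"type":"number","minimum":-1,"maximum":1}}}},"grip_force":{"type":"number"}},"required":["commands"]}

```bash
mkdir -p pics
cat > h.py <<'E'
import numpy as np,cv2
from scipy.spatial.transform import Rotation as R
from bench import get_obs,viewer,r
def grab(n):
    o=get_obs(); p=viewer.grab_frame(n); p['obs']=o
    f=240/np.tan(np.radians(p['fovy'])/2); p['f']=f
    if 'world_to_cam' in p: p['M']=np.array(p['world_to_cam'])
    else:
        T=np.eye(4);T[:3,:3]=R.from_rotvec(o['orientation']).as_matrix();T[:3,3]=o['tcp_pos']
        p['M']=np.linalg.inv(T@np.array(p['hand_eye']))
    return p
def proj(p,X):
    X=np.atleast_2d(X);c=(p['M'][:3,:3]@X.T).T+p['M'][:3,3]
    return np.c_[p['cx']+p['f']*c[:,0]/-c[:,2],p['cy']+p['f']*-c[:,1]/-c[:,2]]
def onz(p,uv,z):
    d=np.array([(uv[0]-p['cx'])/p['f'],-(uv[1]-p['cy'])/p['f'],-1]);Rm=p['M'][:3,:3];C=-Rm.T@p['M'][:3,3];w=Rm.T@d
    return C+w*(z-C[2])/w[2]
def save(p,n): cv2.imwrite('pics/'+n,np.ascontiguousarray(p['pixels'][:,:,::-1]))
E
python3 - <<'E'
from h import *
for n in ['scene','top']:
    p=grab(n);save(p,n+'0.png');print(n,p.keys(),p['fovy'],p['cx'],p['cy'],np.linalg.inv(p['M']).round(3).tolist())
    for t in ['case','case_lid','latch_lever','latch_loop','lever_grip','cross_bar','lid_push','keeper_seat']:
        d=viewer.trace(p,t)
        for e in d[:2]:
            ys,xs=np.nonzero(e['pixels']);print(t,round(e['score'],2),np.array(e['rect']).round(0).tolist(),len(xs),xs.mean().round(1),ys.mean().round(1), onz(p,(xs.mean(),ys.mean()),.055).round(3))
print(get_obs())
E
```

```text
scene dict_keys(['pixels', 'fovy', 'cx', 'cy', 'world_to_cam', 'shot', 'obs', 'f', 'M']) 47.69236237289933 324.1647028301444 240.83260261450278 [[-0.869, 0.372, -0.327, 0.132], [-0.495, -0.672, 0.551, 0.261], [-0.015, 0.641, 0.768, 0.821], [0.0, 0.0, 0.0, 1.0]]
case 0.73 [216.0, 160.0, 378.0, 330.0] 13812 292.6 249.8 [ 0.498 -0.243  0.055]
case 0.47 [315.0, 233.0, 389.0, 321.0] 1023 364.1 265.4 [ 0.368 -0.274  0.055]
case_lid 0.61 [216.0, 208.0, 295.0, 315.0] 5090 255.6 259.2 [ 0.544 -0.192  0.055]
latch_lever 0.93 [300.0, 164.0, 336.0, 228.0] 976 317.4 196.0 [ 0.527 -0.383  0.055]
latch_loop 0.87 [298.0, 167.0, 333.0, 220.0] 556 314.0 187.5 [ 0.544 -0.4    0.055]
lever_grip 0.76 [298.0, 166.0, 336.0, 225.0] 968 317.5 195.6 [ 0.527 -0.384  0.055]
lever_grip 0.45 [302.0, 164.0, 332.0, 222.0] 529 315.4 188.0 [ 0.541 -0.4    0.055]
cross_bar 0.68 [214.0, 209.0, 297.0, 312.0] 5031 255.4 259.3 [ 0.544 -0.192  0.055]
lid_push 0.63 [299.0, 159.0, 332.0, 186.0] 114 313.9 173.8 [ 0.565 -0.434  0.055]
lid_push 0.62 [214.0, 207.0, 301.0, 313.0] 5087 255.5 259.2 [ 0.544 -0.192  0.055]
keeper_sea
[... 1118 characters left out ...]
ray([ 1.14190838,  0.47702805,  0.02241011,  1.5554102 , -0.01148853,
        1.10925367, -0.08309202]), 'qvel': array([ 2.49500411e-04,  1.11233485e-03, -6.75513647e-04,  2.88123859e-03,
        7.20872881e-05, -8.77818909e-04, -4.45838713e-04]), 'tau': array([ 8.31326706e-04, -5.96318078e+01,  1.60657816e+00, -2.81545115e+01,
        1.23941840e-02,  1.56980866e-03,  5.79148804e-06]), 'tcp_pos': array([ 0.21284317, -0.6405917 ,  0.20598497]), 'orientation': array([3.10124408e+00, 5.01703581e-01, 7.85520496e-06]), 'contact_force': array([ 0.30701491, -0.46417771, -0.53623227]), 'moment': array([-0.00868299,  0.01021166,  0.01756564]), 'gripper_force': 0.0, 'grip_width': 0.08554118167561173}
```

Run:
```python
import cv2,numpy as np
a=cv2.imread('pics/scene0.png')[130:350,190:430];b=cv2.imread('pics/top0.png')[130:310,190:430]
cv2.imwrite('pics/c0.png',cv2.resize(a,None,fx=2.7,fy=2.7,interpolation=cv2.INTER_CUBIC));cv2.imwrite('pics/c1.png',cv2.resize(b,None,fx=3.3,fy=3.3,interpolation=cv2.INTER_CUBIC))
```

```text
(no output)
```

View pics/c0.png

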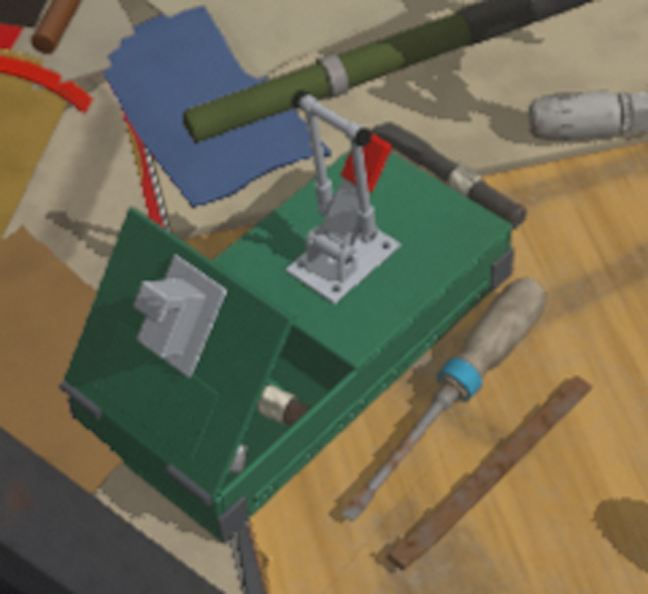

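View pics/c1.png

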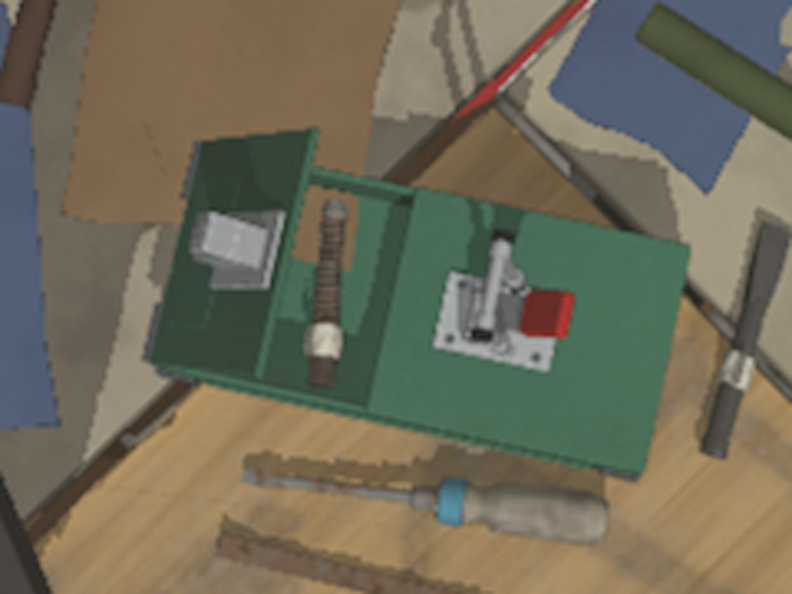

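The scene view shows the lid partly open with the keeper at crop (180,310), and the loop thrown back with its bar caps at crop (300,99) and (363,137). The top view shows the deck corners at crop (690,245), (640,475), (415,190) and (370,408), and the red grip at (550,313). I'll fit the case pose and the joints to these points.

```bash
cat >> h.py <<'E'
def model(q):
    x,y,w,a,l,o=q; c,s=np.cos(w),np.sin(w)
    W=lambda P: np.array([x+c*P[0]-s*P[1], y+s*P[0]+c*P[1], P[2]])/1.0
    lid=lambda d,n,yy: (.185-d*np.cos(a)+n*np.sin(a), yy, .052+d*np.sin(a)+n*np.cos(a))
    lp=np.pi-l; g=lambda d,n,yy:(d*np.cos(lp)+n*np.sin(l),yy,.077+d*np.sin(lp)+n*np.cos(l))
    t=np.radians(196)-l; b=np.radians(6.5)-l+o
    pin=np.array([.022*np.cos(t),0,.077+.022*np.sin(t)]); bar=pin+.103*np.array([np.cos(b),0,np.sin(b)])
    return W,lid,g,pin,bar
E
cat > fit.py <<'E'
from h import *
from scipy.optimize import least_squares
P={n:grab(n) for n in ['top','scene']}
def pts(q):
    W,lid,g,pin,bar=model(q); e=np.array([0,.027,0])
    D={'dA':(-.115,-.07,.055),'dB':(-.115,.07,.055),'dC':(.055,-.07,.055),'dD':(.055,.07,.055),
     'lA':lid(.13,.003,-.07),'lB':lid(.13,.003,.07),'hA':lid(0,.003,-.07),'hB':lid(0,.003,.07),'bA':bar-e,'bB':bar+e,'g':g(.066,.0075,0)}
    return {k:W(v) for k,v in D.items()}
T={'dA':(690,245),'dB':(640,475),'dC':(415,190),'dD':(370,408),'lA':(318,130),'lB':(262,375),'hA':(195,145),'hB':(150,360),'bA':(503,236),'bB':(481,333),'g':(552,313)}
S={'dB':(515,235),'dD':(355,368),'lA':(137,208),'lB':(290,320),'hA':(68,385),'hB':(218,497),'bA':(300,99),'bB':(363,137)}
ob=[('top',k,np.array(v)/3.3+[190,130]) for k,v in T.items()]+[('scene',k,np.array(v)/2.7+[190,130]) for k,v in S.items()]
def res(q):
    D=pts(q);return np.concatenate([proj(P[n],D[k])[0]-uv for n,k,uv in ob])
s=least_squares(res,[.5,-.32,1.78,.8,1.1,2.4],loss='soft_l1')
print(s.x.round(4).tolist());[print(o[0],o[1],v.round(1)) for o,v in zip(ob,res(s.x).reshape(-1,2))]
W,lid,g,pin,bar=model(s.x);print('bar',bar,W(bar),'grip',g(.066,.0075,0),'lidedge',lid(.13,0,0))
E
python3 fit.py
```

```text
[0.4905, -0.3038, 1.3739, 0.8921, 0.8274, 2.1581]
top dA [ 0.8 -0.3]
top dB [ 1.8 -0.3]
top dC [-0.3 -1.3]
top dD [-1.9  1.7]
top lA [-0.  -0.1]
top lB [-0.2  1.4]
top hA [ 1.4 -1.1]
top hB [-0.9  2.1]
top bA [0.1 0.1]
top bB [0.2 1.3]
top g [-0.6  0.6]
scene dB [-0.7 -4.8]
scene dD [ 0.3 -0.1]
scene lA [-2. -1.]
scene lB [ 2.2 -1. ]
scene hA [-2.5 -1.3]
scene hB [-1.5  1.3]
scene bA [-0.2  0.5]
scene bB [0.4 0.6]
bar [-0.00576906  0.          0.19063924] [ 0.48936718 -0.30946978  0.19063924] grip (np.float64(-0.03914815097238356), 0, np.float64(0.13066257797984981)) lidedge (np.float64(0.10339036443786305), 0, np.float64(0.15319222985691736))
```

>>> {"name": "play_rows", "arguments": {
  "commands": [
    [[1,0.3,-0.2,-0.3,-0.2],[1,0.6,-0.4,-0.3,-0.3],[1,1,-0.65,-0.3,-0.4],[1,1,-0.65,-0.3,-0.5],[1,1,-0.65,-0.3,-0.67],[1,1,-0.65,-0.3,-0.67],[1,1,-0.65,-0.3,-0.67],[1,1,-0.65,-0.3,-0.67],[1,1,-0.65,-0.3,-0.67],[1,1,-0.65,-0.3,-0.67]]
  ]
}}

```text
clock: 1.83
tcp_pos: [0.3618, -0.454, 0.2662]
orientation: [2.427, 1.994, -0.0]
contact_force: [-0.3, -0.6, -0.1]
grip_width: -0.0001
gripper_force: 0.0
```

```bash
cat > go.py <<'E'
from h import *
import sys
Q=[.4905,-.3038,1.3739]
def rel(P,yaw=True):
    "case-frame target -> scaled tool shift"
    o=get_obs();M=R.from_rotvec(o['orientation']).as_matrix();W=model(Q+[0,0,0])[0]
    d=M.T@(W(P)-o['tcp_pos']); a=np.arctan2(M[1,1],M[0,1]); t=-((Q[2]-np.pi/2-a+np.pi)%(2*np.pi)-np.pi)
    c,s=np.cos(Q[2]),np.sin(Q[2]);v=o['tcp_pos']-[Q[0],Q[1],0]
    print('tcp case',np.array([c*v[0]+s*v[1],-s*v[0]+c*v[1],v[2]]).round(4),'shift',(d/.2).round(3),'turn',round(t/(np.pi/2),3),'F',np.round(o['contact_force'],1),'t',round(o['clock'],2),'w',round(o['grip_width'],4))
if __name__=='__main__': rel([float(v) for v in sys.argv[1:4]])
E
python3 go.py .115 -.045 .18
```

```text
tcp case [-0.1725  0.0968  0.2662] shift [1.436 0.711 0.431] turn 0.001 F [-0.3 -0.6 -0.1] t 1.83 w -0.0001
```

>>> {"name": "play_rows", "arguments": {
  "commands": [
    [[1,0.2,0.15,0,0],[1,0.4,0.3,0,0],[1,0.6,0.45,0,0],[1,0.8,0.6,0,0],[1,1,0.71,0,0],[1,1,0.71,0,0],[1,1,0.71,0,0],[1,1,0.71,0,0],[1,1,0.71,0,0]]
  ]
}}

```text
clock: 2.58
tcp_pos: [0.5396, -0.2867, 0.2658]
orientation: [-2.432, -1.989, 0.001]
contact_force: [0.3, -1.0, 1.5]
grip_width: 0.0004
gripper_force: 0.0
```

>>> {"name": "play_rows", "arguments": {
  "commands": [
    [[1,0.2,0,0,0],[1,0.4,0,0,0],[1,0.44,0,0.1,0],[1,0.44,0,0.25,0],[1,0.44,0,0.4,0],[1,0.44,0,0.4,0],[1,0.44,0,0.4,0]]
  ]
}}

```text
clock: 3.17
tcp_pos: [0.5556, -0.2014, 0.1851]
orientation: [-2.431, -1.986, 0.004]
contact_force: [1.1, 1.0, 0.8]
grip_width: -0.0002
gripper_force: 0.0
```

```bash
python3 go.py .115 -.045 .056
```

```text
tcp case [ 0.1131 -0.0438  0.1851] shift [0.01  0.008 0.646] turn -0.003 F [1.1 1.  0.8] t 3.17 w -0.0002
```

>>> {"name": "play_rows", "arguments": {
  "commands": [
    [[1,0,0,0.08,0],[1,0,0,0.16,0],[1,0,0,0.24,0],[1,0,0,0.32,0],[1,0,0,0.4,0],[1,0,0,0.47,0],[1,0,0,0.54,0],[1,0,0,0.59,0],[1,0,0,0.62,0],[1,0,0,0.64,0],[1,0,0,0.65,0],[1,0,0,0.65,0]]
  ]
}}

```text
clock: 4.17
tcp_pos: [0.5577, -0.1999, 0.0564]
orientation: [2.43, 1.991, 0.0]
contact_force: [0.2, -1.4, -0.4]
grip_width: -0.0006
gripper_force: 0.0
```

```bash
python3 go.py .115 -.045 .053
```

```text
tcp case [ 0.115  -0.0456  0.0564] shift [-0.    -0.003  0.017] turn -0.001 F [ 0.2 -1.4 -0.4] t 4.17 w -0.0006
```

>>> {"name": "play_rows", "arguments": {
  "commands": [
    [[1,0,0,0.008,0],[1,0,0,0.015,0],[1,0,0,0.02,0],[1,0,0,0.02,0],[1,0,0,0.02,0]]
  ]
}}

```text
clock: 4.58
tcp_pos: [0.5574, -0.1996, 0.052]
orientation: [-2.43, -1.992, 0.0]
contact_force: [0.2, -0.6, 0.9]
grip_width: 0.0001
gripper_force: 0.0
```

Run:
```python
from h import *
a=grab('scene')['pixels'][130:350,190:430];b=grab('top')['pixels'][130:350,190:430]
cv2.imwrite('pics/d.png',cv2.resize(np.hstack([a,b]),None,fx=1.66,fy=1.66,interpolation=cv2.INTER_CUBIC)[:,:,::-1])
```

```text
(no output)
```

View pics/d.png

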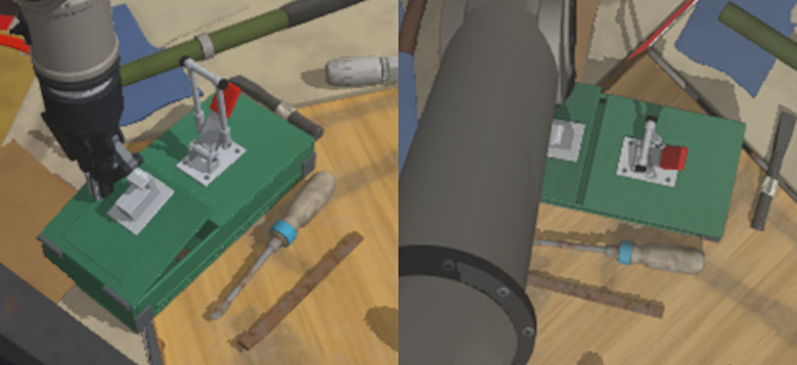

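The lid is nearly down, but a gap still shows at its free edge near (205,235). I'll keep pushing until the force rises.

>>> {"name": "play_rows", "arguments": {
  "commands": [
    [[1,0,0,0.01,0],[1,0,0,0.02,0],[1,0,0,0.03,0],[1,0,0,0.03,0]]
  ]
}}

```text
clock: 5.02
tcp_pos: [0.557, -0.1995, 0.0454]
orientation: [-2.429, -1.991, 0.001]
contact_force: [-0.0, -0.4, -0.5]
grip_width: 0.0003
gripper_force: 0.0
```

Run:
```python
from h import *
p=grab('scene');o=get_obs();print(proj(p,o['tcp_pos']))
im=np.ascontiguousarray(p['pixels'])
W,lid,g,pin,bar=model([.4905,-.3038,1.3739,0,.8274,2.1581])
for P in [(.185,-.07,.055),(.185,.07,.055),(.055,.07,.055),(.055,-.07,.055),(-.115,-.07,.055),(-.115,.07,.055)]:
    u=proj(p,W(P))[0];print(u); im[int(round(u[1])),int(round(u[0]))]=[255,255,0]
u=proj(p,o['tcp_pos'])[0];im[int(round(u[1])),int(round(u[0]))]=[255,0,0]
cv2.imwrite('pics/e.png',cv2.resize(im[150:340,200:400],None,fx=3.1,fy=3.1,interpolation=cv2.INTER_NEAREST)[:,:,::-1])
```

```text
[[252.51447938 256.93737976]]
[213.61005663 270.14438942]
[270.17553241 314.06654629]
[321.81852298 266.23195554]
[265.65374571 227.79021189]
[324.87148204 179.59765365]
[380.07513606 212.27146228]
```

View pics/e.png

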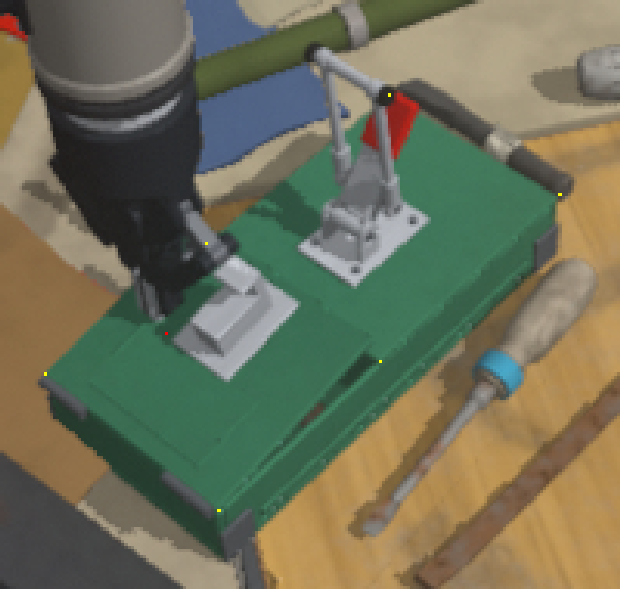

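>>> {"name": "play_rows", "arguments": {
  "commands": [
    [[1,0,0,0.01,0],[1,0,0,0.02,0],[1,0,0,0.03,0],[1,0,0,0.03,0]]
  ]
}}

```text
clock: 5.4
tcp_pos: [0.5571, -0.1995, 0.0395]
orientation: [-2.429, -1.991, 0.001]
contact_force: [-0.2, -0.8, -0.6]
grip_width: -0.0002
gripper_force: 0.0
```

Run:
```python
from h import *
print(get_obs()['contact_force'],get_obs()['tcp_pos'])
p=grab('scene');q=grab('wrist')
cv2.imwrite('pics/f.png',np.hstack([cv2.resize(p['pixels'][190:340,200:350],(450,450),interpolation=cv2.INTER_CUBIC),cv2.resize(q['pixels'],(350,262))[np.r_[0:262,[0]*188]]])[:,:,::-1])
```

```text
[-0.19852933 -0.76014498 -0.56896204] [ 0.5571064  -0.19953539  0.0394958 ]
```

View pics/f.png

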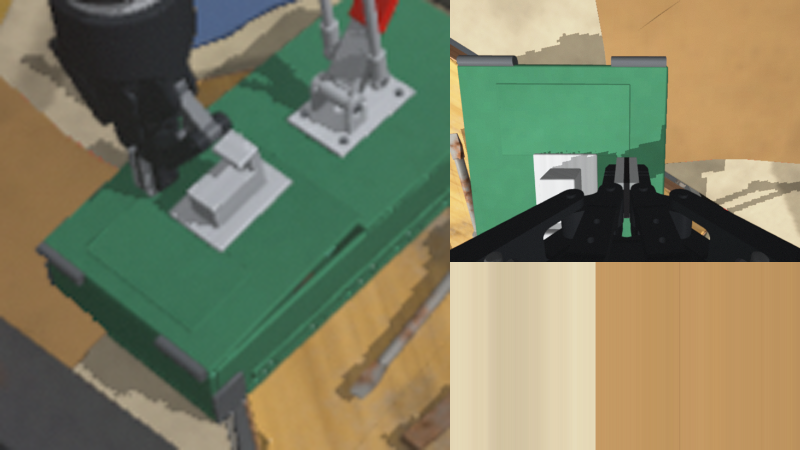

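The lid follows the tip down, but a thin wedge of gap remains at crop (360,230). The real fingertip is roughly 15 mm above the reported TCP. I'll continue in small steps and watch the force.

>>> {"name": "play_rows", "arguments": {
  "commands": [
    [[1,0,0.03,0,0],[1,0,0.04,0.01,0],[1,0,0.04,0.015,0],[1,0,0.04,0.02,0],[1,0,0.04,0.02,0]]
  ]
}}

```text
clock: 5.92
tcp_pos: [0.5651, -0.2011, 0.0357]
orientation: [-2.429, -1.991, 0.001]
contact_force: [0.4, 0.3, 0.6]
grip_width: -0.0001
gripper_force: 0.0
```

>>> {"name": "play_rows", "arguments": {
  "commands": [
    [[1,0,0,0.008,0],[1,0,0,0.015,0],[1,0,0,0.015,0]]
  ]
}}

```text
clock: 6.17
tcp_pos: [0.5649, -0.2012, 0.0327]
orientation: [-2.429, -1.991, 0.001]
contact_force: [-0.4, 0.9, -0.3]
grip_width: 0.0
gripper_force: 0.0
```

>>> {"name": "play_rows", "arguments": {
  "commands": [
    [[1,0,0,0.008,0],[1,0,0,0.015,0],[1,0,0,0.015,0]]
  ]
}}

```text
clock: 6.42
tcp_pos: [0.5653, -0.2012, 0.0299]
orientation: [-2.43, -1.991, 0.0]
contact_force: [0.2, -1.0, -0.2]
grip_width: 0.0003
gripper_force: 0.0
```

>>> {"name": "play_rows", "arguments": {
  "commands": [
    [[1,0,0,0.008,0],[1,0,0,0.015,0],[1,0,0,0.015,0]]
  ]
}}

```text
clock: 6.67
tcp_pos: [0.5655, -0.2013, 0.0295]
orientation: [2.429, 1.991, -0.001]
contact_force: [-7.5, 2.0, 21.5]
grip_width: 0.0004
gripper_force: 10.9
```

>>> {"name": "play_rows", "arguments": {
  "commands": [
    [[1,0,0,-0.2,0],[1,0,0,-0.4,0],[0,0,0,-0.6,0],[-1,0,0,-0.8,0],[-1,-0.2,0,-1,0],[-1,-0.4,-0.1,-1,0],[-1,-0.6,-0.25,-1,0],[-1,-0.6,-0.25,-1,0],[-1,-0.6,-0.25,-1,0]]
  ]
}}

```text
clock: 7.42
tcp_pos: [0.488, -0.3151, 0.2272]
orientation: [2.438, 1.98, -0.006]
contact_force: [-0.5, 0.1, -0.8]
grip_width: 0.0834
gripper_force: 0.0
```

```bash
python3 go.py -.006 0 .21
python3 - <<'E'
from h import *
p=grab('scene');q=grab('wrist')
for n,s in (('sc',p),('wr',q)): np.save(n+'.npy',s['pixels'])
W,lid,g,pin,bar=model([.4905,-.3038,1.3739,0,.8274,2.1581])
K=[(.185,-.07,.055),(.185,.07,.055),(.055,.07,.055),(.055,-.07,.055),(-.115,-.07,.055),(-.115,.07,.055),bar+[0,.027,0],bar-[0,.027,0],(.085,0,.083),(.09,0,.094)]
out=[]
for s in (p,q):
    im=np.ascontiguousarray(s['pixels'])
    for P in K+[None]:
        u=proj(s,W(P) if P is not None else s['obs']['tcp_pos'])[0]
        if abs(u).max()<2000: cv2.circle(im,(int(round(u[0])),int(round(u[1]))),2 if s is p else 4,(255,255,0) if P is not None else (255,0,255),-1)
    out.append(im)
a=cv2.resize(out[0][130:350,190:410],(440,440),interpolation=cv2.INTER_CUBIC);b=cv2.resize(out[1],(360,270));b=np.vstack([b,np.zeros((170,360,3),np.uint8)])
cv2.imwrite('pics/g.png',np.hstack([a,b])[:,:,::-1]); print(q['hand_eye'],q['fovy'],s['obs']['tcp_pos'])
E
```

```text
tcp case [-0.0116  0.0003  0.2272] shift [0.028 0.001 0.086] turn -0.006 F [-0.5  0.1 -0.8] t 7.42 w 0.0834
[[-8.93851284e-04  9.59258330e-01  2.82529040e-01  7.21391687e-02]
 [ 9.99999470e-01  7.13210679e-04  7.42215829e-04 -3.45517727e-04]
 [ 5.10473988e-04  2.82529553e-01 -9.59258459e-01 -1.67417888e-01]
 [ 0.00000000e+00  0.00000000e+00  0.00000000e+00  1.00000000e+00]] 60.70282294497575 [ 0.49029718 -0.31207883  0.22711561]
```

View pics/g.png

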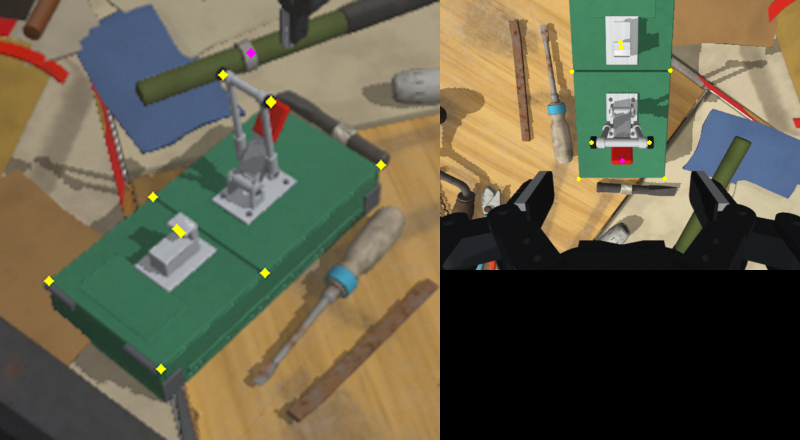

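The overlay shows the lid shut flush, and the model points land on the deck corners, bar caps (592,142) and (650,142), and the keeper. The real fingertips sit about 25 mm behind the reported TCP, confirmed by the contact height, so I'll compensate. Next I descend over the bar and pinch the caps.

>>> {"name": "play_rows", "arguments": {
  "commands": [
    [[-1,0.01,0,0.1,0],[-1,0.01,0,0.2,0],[-1,0.01,0,0.3,0],[-1,0.01,0,0.37,0],[-1,0.01,0,0.4,0],[-1,0.01,0,0.4,0],[-1,0.01,0,0.4,0]]
  ]
}}

```text
clock: 8.1
tcp_pos: [0.494, -0.3062, 0.1473]
orientation: [-2.428, -1.993, -0.001]
contact_force: [0.2, -0.8, 1.0]
grip_width: 0.0853
gripper_force: 0.0
```

```bash
cat > look.py <<'E'
from h import *
import sys
q=grab('wrist');p=grab('scene')
a=cv2.resize(p['pixels'][100:340,210:410],(480,576),interpolation=cv2.INTER_CUBIC);b=cv2.resize(q['pixels'],(320,240))
cv2.imwrite('pics/'+sys.argv[1],np.hstack([a,np.vstack([b,np.zeros((336,320,3),np.uint8)])])[:,:,::-1])
E
python3 go.py -.006 0 .146; python3 look.py i.png
```

```text
tcp case [-0.0016 -0.0039  0.1473] shift [-0.022 -0.02   0.006] turn 0.001 F [ 0.2 -0.8  1. ] t 8.1 w 0.0853
```

View pics/i.png

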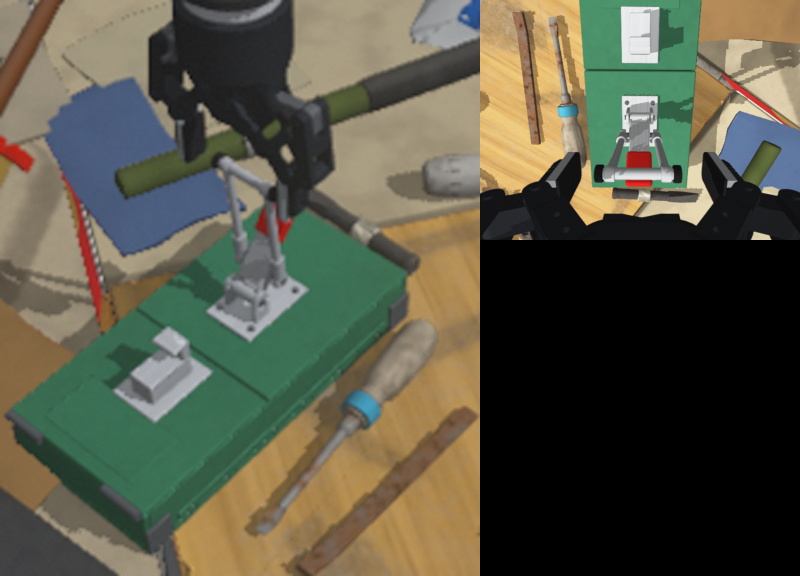

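In the scene view the open fingertips at (192,158) and (295,210) straddle the caps at (218,160) and (278,195) at about bar height. I'll go 6 mm lower, correct x and y, and close.

>>> {"name": "play_rows", "arguments": {
  "commands": [
    [[-1,-0.022,-0.02,0.03,0],[-1,-0.022,-0.02,0.03,0],[-1,-0.022,-0.02,0.03,0],[0.6,-0.022,-0.02,0.03,0],[0.6,-0.022,-0.02,0.03,0],[0.6,-0.022,-0.02,0.03,0],[0.6,-0.022,-0.02,0.03,0],[0.6,-0.022,-0.02,0.03,0],[0.6,-0.022,-0.02,0.03,0],[0.6,-0.022,-0.02,0.03,0]]
  ],
  "grip_force": 40
}}

```text
clock: 9.03
tcp_pos: [0.4894, -0.3108, 0.1415]
orientation: [2.428, 1.991, 0.002]
contact_force: [3.9, -1.6, 1.1]
grip_width: 0.0572
gripper_force: 42.5
```

```bash
python3 go.py -.006 0 .141
```

```text
tcp case [-0.0071 -0.0002  0.1415] shift [ 0.005 -0.001  0.003] turn -0.0 F [ 3.9 -1.6  1.1] t 9.03 w 0.0572
```

>>> {"name": "play_rows", "arguments": {
  "commands": [
    [[0.6,0.06,0,0.0,0],[0.6,0.13,0,0.013,0],[0.6,0.2,0,0.035,0],[0.6,0.28,0,0.063,0],[0.6,0.35,0,0.1,0],[0.6,0.405,0,0.143,0],[0.6,0.445,0,0.185,0],[0.6,0.48,0,0.228,0],[0.6,0.515,0,0.285,0],[0.6,0.545,0,0.343,0],[0.6,0.545,0,0.343,0],[0.6,0.545,0,0.343,0]]
  ]
}}

```text
clock: 10.03
tcp_pos: [0.5114, -0.2036, 0.0723]
orientation: [2.426, 1.993, 0.003]
contact_force: [7.2, -1.5, -1.3]
grip_width: 0.0569
gripper_force: 43.7
```

```bash
python3 go.py .104 0 .0335
```

```text
tcp case [ 0.1024 -0.0009  0.0723] shift [ 0.008 -0.005  0.194] turn 0.001 F [ 7.2 -1.5 -1.3] t 10.03 w 0.0569
```

>>> {"name": "play_rows", "arguments": {
  "commands": [
    [[0.6,0.015,0,0.05,0],[0.6,0.025,0,0.1,0],[0.6,0.02,0,0.14,0],[0.6,0.015,0,0.17,0],[0.6,0.012,0,0.19,0],[0.6,0.012,0,0.2,0],[0.6,0.012,0,0.2,0]]
  ]
}}

```text
clock: 10.62
tcp_pos: [0.5122, -0.2004, 0.0322]
orientation: [2.426, 1.993, 0.004]
contact_force: [8.2, 0.9, -0.7]
grip_width: 0.0569
gripper_force: 43.7
```

```bash
python3 go.py .104 0 .0335; python3 look.py j.png
```

```text
tcp case [ 0.1056 -0.0011  0.0322] shift [-0.008 -0.005 -0.007] turn 0.001 F [ 8.2  0.9 -0.7] t 10.62 w 0.0569
```

View pics/j.png

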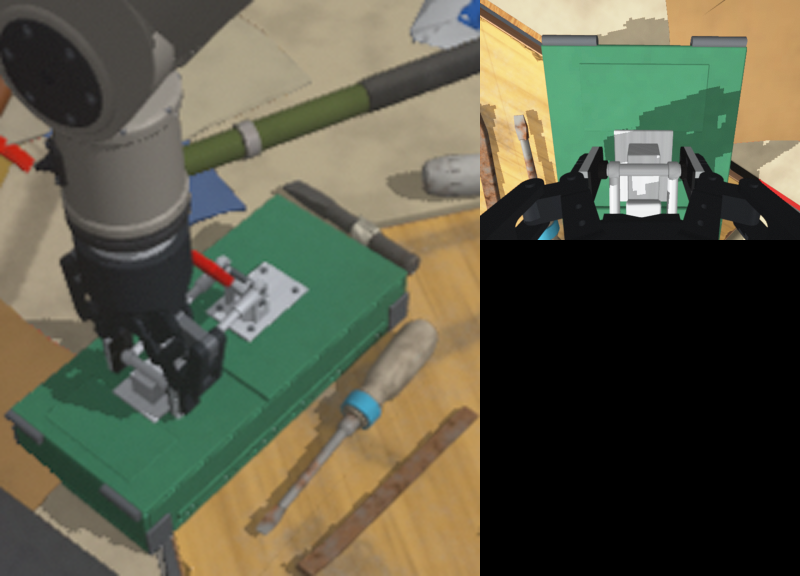

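The scene and wrist views show the bar held between the pads behind the lip (wrist bar at about (643,170)), with the lid still shut. I'll lower to contact.

>>> {"name": "play_rows", "arguments": {
  "commands": [
    [[0.6,0,0.005,0.008,0],[0.6,0,0.005,0.015,0],[0.6,0,0.005,0.015,0]]
  ]
}}

```text
clock: 10.97
tcp_pos: [0.5126, -0.2007, 0.0313]
orientation: [2.427, 1.992, 0.002]
contact_force: [-1.2, 3.3, 20.3]
grip_width: 0.0568
gripper_force: 45.1
```

Contact with the block at 20 N. Releasing and retreating.

>>> {"name": "play_rows", "arguments": {
  "commands": [
    [[0.6,0,0,-0.005,0],[-1,0,0,-0.005,0],[-1,0,0,-0.005,0],[-1,0,0,-0.005,0],[-1,0,0,-0.005,0],[-1,0,0,-0.005,0],[-1,0,0,-0.1,0],[-1,0,0,-0.3,0],[-1,0,0,-0.5,0],[-1,0,0,-0.65,0],[-1,0,0,-0.65,0],[-1,0,0,-0.65,0]]
  ]
}}

```text
clock: 11.97
tcp_pos: [0.5121, -0.2021, 0.161]
orientation: [2.428, 1.989, 0.002]
contact_force: [0.7, -0.4, -1.0]
grip_width: 0.0858
gripper_force: 0.0
```

```bash
python3 go.py .045 0 .1; python3 look.py k.png;python3 - <<'E'
import numpy as np
for th,d in zip(np.radians([90,80,70,60,50,40,30,20,10,5,0]),[62,63,65,66,68,70,72,74,75,76,77]):
    x=-d*np.cos(th)+7.5*np.sin(th);z=77+d*np.sin(th)+7.5*np.cos(th);print(round(np.degrees(th)),'TCP',round(x+11,1),round(z-25,1))
E
```

```text
tcp case [ 0.1039 -0.0013  0.161 ] shift [-0.294 -0.007  0.305] turn -0.001 F [ 0.7 -0.4 -1. ] t 11.97 w 0.0858
90 TCP 18.5 114.0
80 TCP 7.4 115.3
70 TCP -4.2 115.6
60 TCP -15.5 112.9
50 TCP -27.0 108.9
40 TCP -37.8 102.7
30 TCP -47.6 94.5
20 TCP -56.0 84.4
10 TCP -61.6 72.4
5 TCP -64.1 66.1
0 TCP -66.0 59.5
```

View pics/k.png

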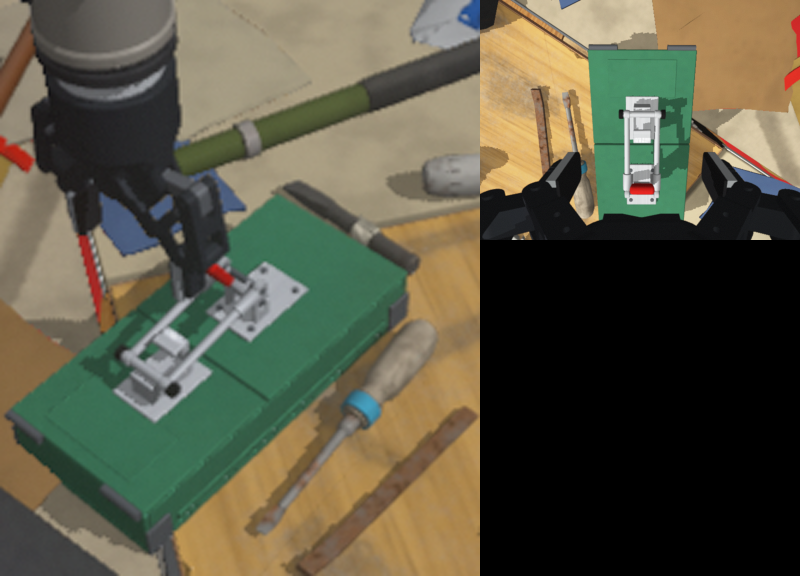

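The loop lies over the keeper with its bar behind the lip (caps at (122,353) and (172,390)), and the lever stands upright. I'll close the fingers and come round to the lid side of the lever.

>>> {"name": "play_rows", "arguments": {
  "commands": [
    [[1,0,0,0,0],[1,0,0,0,0],[1,0,0,0,0],[1,-0.1,-0.007,0,0],[1,-0.2,-0.007,0,0],[1,-0.25,-0.007,0.05,0],[1,-0.25,-0.007,0.15,0],[1,-0.25,-0.007,0.25,0],[1,-0.25,-0.007,0.28,0],[1,-0.25,-0.007,0.28,0]]
  ]
}}

```text
clock: 12.9
tcp_pos: [0.5077, -0.2346, 0.106]
orientation: [-2.413, -2.002, -0.026]
contact_force: [1.8, 35.5, 33.0]
grip_width: -0.0001
gripper_force: 24.0
```

```bash
python3 go.py 0.0185 0 .112
```

```text
tcp case [ 0.0713 -0.0034  0.106 ] shift [-0.263 -0.02  -0.034] turn 0.007 F [ 1.8 35.5 33. ] t 12.9 w -0.0001
```

The finger met the lever, which leans further toward the lid than I assumed. I'll back away toward the lid and go lower.

>>> {"name": "play_rows", "arguments": {
  "commands": [
    [[1,0.1,0,-0.05,0],[1,0.17,0,-0.05,0],[1,0.2,0,-0.02,0],[1,0.2,0,0.03,0],[1,0.2,0,0.06,0],[1,0.2,0,0.06,0]]
  ]
}}

```text
clock: 13.4
tcp_pos: [0.5055, -0.212, 0.0885]
orientation: [-2.428, -1.987, 0.005]
contact_force: [-1.2, 0.3, 0.2]
grip_width: 0.0001
gripper_force: 0.0
```

```bash
python3 go.py 0.0185 0 .112
python3 - <<'E'
from h import *
from scipy.optimize import least_squares
p=grab('top');np.save('t.npy',p['pixels'])
d=viewer.trace(p,'lever_grip')
for e in d[:2]: print(e['score'],e['rect'])
s=grab('scene');im=s['pixels'].astype(int)
for q in (p,s):
    im=q['pixels'].astype(int);m=(im[:,:,0]>130)&(im[:,:,1]<60)&(im[:,:,2]<60);ys,xs=np.nonzero(m[150:300,200:420]);print(len(xs),xs.mean()+200,ys.mean()+150,xs.min()+200,xs.max()+200,ys.min()+150,ys.max()+150)
    for t in (1.6,1.8,2,2.2,2.3):
        W,lid,g,pin,bar=model([.4905,-.3038,1.3739,0,t,2]);print(t,proj(q,W(g(.066,.003,0))).round(1),proj(q,W(g(.084,.003,0))).round(1))
E
```

```text
tcp case [0.093  0.0033 0.0885] shift [-0.372  0.017 -0.117] turn -0.001 F [-1.2  0.3  0.2] t 13.4 w 0.0001
0.6 [293.2, 205.8, 339.1, 235.7]
196 313.0816326530612 211.09183673469389 303 346 150 223
1.6 [[333.  219.5]] [[332.8 218. ]]
1.8 [[326.  218.2]] [[323.6 216.3]]
2 [[319.4 217.2]] [[315.1 215. ]]
2.2 [[313.5 216.5]] [[307.6 214.1]]
2.3 [[311.  216.3]] [[304.3 213.9]]
273 229.84249084249083 185.42124542124543 200 303 153 229
1.6 [[309.5 197.5]] [[308.9 190.4]]
1.8 [[304.6 202.6]] [[302.5 196.8]]
2 [[299.9 208.4]] [[296.5 204.3]]
2.2 [[295.8 214.8]] [[291.1 212.6]]
2.3 [[294.  218.2]] [[288.7 216.8]]
```

>>> {"name": "play_rows", "arguments": {
  "commands": [
    [[1,-0.06,0.017,0,0],[1,-0.12,0.017,0,0],[1,-0.17,0.017,0,0],[1,-0.21,0.017,-0.02,0],[1,-0.25,0.017,-0.05,0],[1,-0.29,0.017,-0.08,0],[1,-0.33,0.017,-0.1,0],[1,-0.37,0.017,-0.12,0],[1,-0.43,0.017,-0.13,0],[1,-0.43,0.017,-0.13,0]]
  ]
}}

```text
clock: 14.38
tcp_pos: [0.4936, -0.2996, 0.1181]
orientation: [2.431, 1.986, -0.001]
contact_force: [-0.6, 0.0, 0.1]
grip_width: -0.0003
gripper_force: 0.0
```

```bash
python3 go.py -.0042 0 .1156
```

```text
tcp case [ 0.0047 -0.0023  0.1181] shift [-0.045 -0.011  0.012] turn -0.003 F [-0.6  0.   0.1] t 14.38 w -0.0003
```

>>> {"name": "play_rows", "arguments": {
  "commands": [
    [[1,-0.045,-0.01,0.012,0],[1,-0.1,-0.01,0.025,0],[1,-0.16,-0.01,0.046,0],[1,-0.21,-0.01,0.077,0],[1,-0.26,-0.01,0.118,0],[1,-0.3,-0.01,0.168,0],[1,-0.32,-0.01,0.2,0],[1,-0.33,-0.01,0.228,0],[1,-0.33,-0.01,0.228,0]]
  ]
}}

```text
clock: 15.13
tcp_pos: [0.4781, -0.3607, 0.07]
orientation: [-2.429, -1.989, 0.002]
contact_force: [0.0, -1.0, 0.6]
grip_width: -0.0
gripper_force: 0.0
```

```bash
python3 go.py -.066 0 .0585
```

```text
tcp case [-0.0582  0.0011  0.07  ] shift [-0.039  0.006  0.057] turn -0.001 F [ 0.  -1.   0.6] t 15.13 w -0.0
```

>>> {"name": "play_rows", "arguments": {
  "commands": [
    [[1,-0.02,0,0.02,0],[1,-0.03,0,0.035,0],[1,-0.03,0,0.045,0],[1,-0.03,0,0.055,0],[1,-0.03,0,0.06,0],[1,-0.03,0,0.06,0]]
  ]
}}

```text
clock: 15.63
tcp_pos: [0.4782, -0.366, 0.0597]
orientation: [-2.429, -1.992, -0.0]
contact_force: [-0.1, 0.0, 0.1]
grip_width: -0.0001
gripper_force: 0.0
```

>>> {"name": "play_rows", "arguments": {
  "commands": [
    [[1,0,0,0.008,0],[1,0,0,0.015,0],[1,0,0,0.02,0],[1,0,0,0.02,0]]
  ]
}}

```text
clock: 15.97
tcp_pos: [0.4787, -0.3663, 0.0588]
orientation: [2.429, 1.991, -0.001]
contact_force: [-6.7, 5.2, 22.6]
grip_width: -0.0001
gripper_force: 11.3
```

```bash
python3 go.py -.066 0 .0585
python3 - <<'E'
from h import *
s=grab('scene');p=grab('top')
for q in (p,s):
    im=q['pixels'].astype(int);m=(im[:,:,0]>110)&(im[:,:,1]<60)&(im[:,:,2]<60);ys,xs=np.nonzero(m[150:300,280:420]);print(len(xs),len(xs) and (xs.mean()+280,ys.mean()+150,xs.min()+280,xs.max()+280,ys.min()+150,ys.max()+150))
    for t in (0,.1,.2,.4,.8,1.3):
        W,lid,g,pin,bar=model([.4905,-.3038,1.3739,0,t,2]);print(t,proj(q,W(g(.066,.0075,0))).round(1))
E
```

```text
tcp case [-0.0636 -0.0006  0.0588] shift [-0.012 -0.003  0.002] turn -0.0 F [-6.7  5.2 22.6] t 15.97 w -0.0001
20 (np.float64(341.1), np.float64(154.3), np.int64(334), np.int64(346), np.int64(150), np.int64(162))
0 [[369.3 231.6]]
0.1 [[369. 231.]]
0.2 [[368.3 230.4]]
0.4 [[366. 229.]]
0.8 [[357.4 225.7]]
1.3 [[341.3 221.3]]
91 (np.float64(335.9340659340659), np.float64(202.69230769230768), np.int64(326), np.int64(345), np.int64(197), np.int64(208))
0 [[335.7 198.6]]
0.1 [[335.3 196.5]]
0.2 [[334.7 194.6]]
0.4 [[332.9 191.5]]
0.8 [[326.7 188.9]]
1.3 [[315.4 192.9]]
```

Firm stop at exactly the flat height. I'll retreat and check.

>>> {"name": "play_rows", "arguments": {
  "commands": [
    [[1,0,0,-0.05,0],[1,0,0,-0.2,0],[1,0,0,-0.4,0],[1,-0.2,0,-0.6,0],[1,-0.4,0,-0.8,0],[1,-0.6,0,-0.8,0],[1,-0.8,0,-0.8,0],[1,-0.8,0,-0.8,0],[1,-0.8,0,-0.8,0],[1,-0.8,0,-0.8,0],[1,-0.8,0,-0.8,0],[1,-0.8,0,-0.8,0]]
  ]
}}

```text
clock: 17.07
tcp_pos: [0.4479, -0.5211, 0.2156]
orientation: [-2.426, -1.994, -0.001]
contact_force: [-0.2, 0.2, 0.3]
grip_width: 0.0004
gripper_force: 0.0
```

```bash
python3 go.py 0 0 .1; python3 look.py l.png
```

```text
tcp case [-0.2215 -0.0007  0.2156] shift [ 1.107e+00 -1.000e-03  5.800e-01] turn 0.001 F [-0.2  0.2  0.3] t 17.07 w 0.0004
```

View pics/l.png

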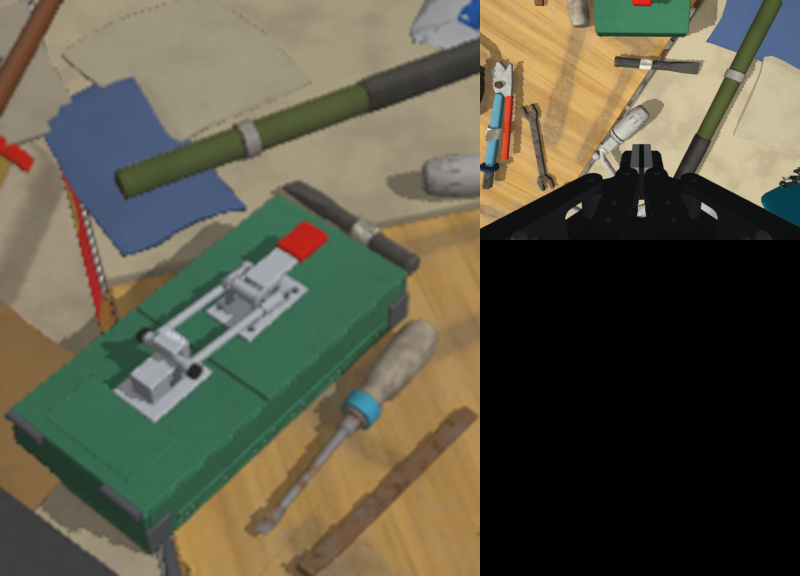

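Run:
```python
from h import *
p=grab('scene');W,_,g,_,_=model([.4905,-.3038,1.3739,0,0,0])
c=lambda u:((u-[210,100])*2.4).round(0)
for x,z in ((.085,.083),(.085,.098),(.1,.083)): print(x,z,c(proj(p,[W((x,-.027,z)),W((x,.027,z))])).tolist())
for t in (0,.1): print(c(proj(p,W(model([0,0,0,0,t,0])[2](.066,.0075,0)))))
```

```text
0.085 0.083 [[142.0, 333.0], [196.0, 370.0]]
0.085 0.098 [[141.0, 320.0], [194.0, 357.0]]
0.1 0.083 [[128.0, 345.0], [181.0, 383.0]]
[[302. 237.]]
[[301. 232.]]
```

The caps at (147,337) and (193,371) match the seated position (142,333), (196,370), so the bar is under the lip. The lever is flat and the tools are undisturbed.

```bash
python3 -c "
from bench import r
print(r.hand_in())"
```

```text
the job is handed in; nothing more can be done
None
```

The lid is shut, the loop is hooked under the keeper's lip, the red lever is pressed flat and stayed flat after the arm withdrew, the tools lie where they were, and the job is handed in; on the way one finger bumped the lever at about 48 N, pushing it to its upper stop.

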